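Change over the fastener tins

ROBOT

A 6-joint arm with a two-finger parallel gripper is mounted at the origin on a cart in front of the work surface, level with it; the furniture and walls round the work are solid. World frame = base frame: x ahead of the robot, y to its left, z up, the work surface at z = 0. Lengths are in m, angles in rad, forces in N, time in s.
With the tool pointing down it reaches from about 0.25 to 0.725 m from the base axis. Payload 4 kg.
Tool frame: the origin (TCP) lies on the centre line of the jaws, within the pads' length; the fingertips stand 11 mm ahead of it and the grasp point (between the pads) lies 8 mm behind it (r.tips_ahead is the z of the fingertips in the tool frame, in m); z points along the fingers, y is the line along which they close (so a half turn about z gives the same grasp; the last joint's range is limited). The gripper opens to 85 mm and grips with 20 to 120 N. Pads are 22 mm wide; open, the fingers measure 114 mm over their backs; the gripper's body (76 mm by 85 mm) begins 54 mm behind the grasp point. The pads swing forward as they close: fully open they stand 13 mm farther back than shut.
Start: joints at [-1.323, 0.241, 0.005, 1.335, 0, 1.571], TCP at [0.123, -0.485, 0.242] pointing down, gripper open.
Joint ranges: [-2.72, 2.72], [-1.05, 1.87], [-1.09, 1.28], [-1.99, 2.15], [-1.42, 1.44], [-3.14, 3.14]. Speed limits (rad/s): [2.79, 2.79, 3.14, 3.14, 3.14, 3.14].

INTERFACE

Orientations are given as a rotation vector (axis times angle).
In Python, from cell import r, cams gives the robot as it stands.
- The arm moves only by the tool move_arm, never from a script. Its argument "targets" is one flat list of numbers, 4 for each row, row after row: the shift along the tool's x, y, z in m, then the turn about the tool's z in rad. A call has 1 to 20 rows; each row is the pose to reach, as a shift and turn from the pose commanded when the call began, along the tool's axes at that moment; what a row does not reach only later rows make up. A row lasts 1/10 s, in which the tool goes at most 50 mm and 8.59 degrees, less where a joint would pass 70% of its speed; a pose out of reach is approached as far as the arm can. A call with a gripper value outside its range is refused whole. "grip" is the opening, from -1 (shut) to 1 (fully open), set as the call begins (left out, the last holds). The fingers move at their own pace and stop on an object; "newtons" is the grip in N (left out, the last holds). Time passes only in rows, so rows that repeat a pose let the fingers close. It gives the time, the measured TCP pose, the force, the opening and the grip force at its end, in the units of the state.
- r.read_state(): the state, without advancing time (a new reading comes with each control period).
- cams.get_image(name): name is "side" or "top"; returns a dict with "frame" (400x640x3 uint8, red, green, blue), "mtx" (3x3 intrinsics, pixels), "origin" and "attitude" of the camera in the world. Camera axes: x right, y up, looking along -z (the intrinsics and any distortion apply to the point x, -y, -z); pixel columns grow to the right and rows downward; lengths in m; the calibration is good to about 2 mm. A picture is of the moment at which its call begins. There is no depth.
- r.job_done(): hands the job in; it is judged then, once.
The state is a dict: "time": time; "qpos": joint angles; "joint_vel": joint speeds; "joint_torque": joint torques, N m; "tool_pos": TCP position; "tcp_rot": TCP orientation; "contact_force": force on the tool from outside, world axes, zero at the start; "ft_torque": the same for the moment, N m; "width": finger opening in m; "gripper_force": force on a finger pad.
Only numpy, scipy, OpenCV 4.12 (cv2) and the standard library are available. Lean on these libraries where they do the work, as an engineer would, in place of code of your own. Each camera call takes 0.05 s, during which the arm holds its last target. There are 200 camera calls.

TASK

Change over the two fastener tins: push the lid that stands open over so that it drops shut, and with your fingertips flip the shut lid of the other tin up and past upright, so that it stays leaning back open by itself. Only push the lids, and lightly: do not pinch or grip them, do not lift, tip or shift the tins, and leave everything else on the bench alone.

Things in the scene. Friction and masses are not known exactly. Their poses are not given: they have to be found in the camera images.
- next_tin: the tin whose lid is shut at the start: grey sheet-metal tin full of bolts and nuts, 80 mm (its x) by 110 mm (its y), 58 mm high, 1.6 kg, loose. Origin: centre of underside. Its x points to its back, where the lid is hinged; its front (-x) faces the robot, turned up to 0.35 rad. The tins are alike but for one lid being shut, the other open; which is left varies
- used_tin: the tin whose lid stands open at the start: grey sheet-metal tin full of bolts and nuts, 80 mm (its x) by 110 mm (its y), 58 mm high, 1.6 kg, loose. Origin: centre of underside. Its x points to its back, where the lid is hinged; its front (-x) faces the robot, turned up to 0.35 rad. The tins are alike but for one lid being shut, the other open; which is left varies
- next_lid (a joint): lid hinge of next_tin, rad: 0 shut, 1.57 upright, 1.95 stop (lid leans back past upright). Easy hinge, no spring: let go short of upright the lid falls shut, past about 1.6 it falls back onto the stop and rests. Lid: bare aluminium plate 115 mm wide, 3 mm thick, front edge 85 mm from the axis, 0.12 kg. Starts shut
- used_lid (a joint): lid hinge of used_tin, rad: 0 shut, 1.57 upright, 1.95 stop (lid leans back past upright). Easy hinge, no spring: let go short of upright the lid falls shut, past about 1.6 it falls back onto the stop and rests. Lid: bare aluminium plate 115 mm wide, 3 mm thick, front edge 85 mm from the axis, 0.12 kg. Starts open, leaning back on the stop
- next_lip (a point): thumb lip of the lid of next_tin, in the lid's plane: 40 mm wide, 3 mm thick, 5 mm bead on its edge, 25 mm out from the lid's front edge. Point: middle of its outer edge, 110 mm from the hinge axis. Shut, its underside is 59 mm above the bench and its edge 28 mm out from the tin's front wall: the fingertips of a hand tilted forward fit under it
- used_lip (a point): thumb lip of the lid of used_tin, in the lid's plane: 40 mm wide, 3 mm thick, 5 mm bead on its edge, 25 mm out from the lid's front edge. Point: middle of its outer edge, 110 mm from the hinge axis. Open, it is the lid's top, 162 mm above the bench and 41 mm behind the hinge axis
- next_hinge (a point): middle of the hinge axis of the lid of next_tin: 42 mm behind the tin's centre (tin's +x), 59.5 mm above the bench; the axis runs along the tin's y
- used_hinge (a point): middle of the hinge axis of the lid of used_tin: 42 mm behind the tin's centre (tin's +x), 59.5 mm above the bench; the axis runs along the tin's y. A long spirit level is fixed overhead, 0.65 m above the bench at x = 0.6, from y = -0.30 to 0.07: there a hand tilted forward keeps the arm under it, an upright hand with the arm high may hit it
- black_tape: bystander, loose: roll of black tape lying flat, 62x59 mm, 19 mm high. Origin: centre of its underside
- bearing_ring: bystander, loose: steel ball bearing ring lying flat, 34 mm across, 9 mm high, near the middle between the tins. Origin: centre of its underside
- oil_dropper: bystander, loose: small oil bottle with a pointed cap, upright, 42 mm across, 120 mm high, between the tins and a little behind them. Origin: centre of its underside
- brake_pads: bystander, loose: black bicycle brake shoe, 14x55 mm, 25 mm high. Origin: centre of its underside
- tape_measure: bystander, loose: tape measure, 54x84 mm, 31 mm high. Origin: centre of its underside
- hex_key_holder: bystander, loose: orange folding hex-key holder, 31x88 mm, 22 mm high. Origin: centre of its underside

How it is judged:
By the outcome, as a careful person would: the job done as asked, in the order asked, and still so for the second after the job is handed in, with the robot touching nothing.
It also fails if it takes over 51 s, if anything falls off the work surface, if the arm or the gripper's body presses on something with over 40 N, if the wrist force passes 120 N, or if a joint passes its speed limit or range.

## Working session

There is one attempt and no reset: what is moved stays moved. The work goes in short steps, Python scripts to look and compute and a tool call to move; the robot and the scene stay as the last step left them, time stands still between calls to the robot, and variables do not carry over. Pictures are saved under pics/ and viewed, at most 13 in all, crops included, and the job is handed in when it is done.

Besides the shell and the picture viewer there is one more tool, called after "Call:" as name(argument=value, ...) on one line, values as JSON. move_arm: Moves the arm, as the interface text tells. Its arguments: {"type":"object","properties":{"targets":{"type":"array","items":{"type":"number"}},"grip":{"type":"number"},"newtons":{"type":"number"}},"required":["targets"]}

```bash
ls; mkdir -p pics; python3 - <<'E'
from cell import r,cams
import cv2,numpy as np
for n in("top","side"):
    d=cams.get_image(n); cv2.imwrite(f"pics/{n}0.png",cv2.cvtColor(d["frame"],cv2.COLOR_RGB2BGR))
    np.savez(f"{n}0.npz",**{k:np.array(v) for k,v in d.items()})
    print({k:v for k,v in d.items() if k!="frame"})
print(r.read_state(),r.tips_ahead)
E
```

```text
pics
{'mtx': array([[469.74844771,   0.        , 323.81272288],
       [  0.        , 469.74844771, 196.45793372],
       [  0.        ,   0.        ,   1.        ]]), 'origin': array([0.43263568, 0.01314648, 1.17336806]), 'attitude': array([ 0.06645181, -0.10526906, -1.59222374])}
{'mtx': array([[395.48930291,   0.        , 319.2214948 ],
       [  0.        , 395.48930291, 200.4814816 ],
       [  0.        ,   0.        ,   1.        ]]), 'origin': array([ 0.53812018, -0.77500092,  0.71857917]), 'attitude': array([ 0.879113  , -0.0071848 , -0.02188146])}
{'time': 0.1, 'qpos': array([-1.32302599e+00,  2.41359647e-01,  3.83792716e-03,  1.33519252e+00,
       -2.17130353e-05,  1.57080430e+00]), 'joint_vel': array([-0.00130137, -0.00223231,  0.00242574,  0.00057313,  0.00030449,
       -0.0001066 ]), 'joint_torque': array([ 1.03736427e-04, -3.73136723e+01,  2.53010595e+01,  1.08657047e-02,
       -1.00707528e-06, -6.23759902e-06]), 'tool_pos': array([ 0.12247994, -0.48419711,  0.24148294]), 'tcp_rot': array([-3.11563117e+00, -3.87954727e-01,  4.05880277e-04]), 'contact_force': array([0.25853539, 0.07117501, 0.235841  ]), 'ft_torque': array([0.00561059, 0.02394407, 0.02287381]), 'gripper_force': 0.0, 'width': 0.08553795898085705} 0.011
```

View pics/top0.png

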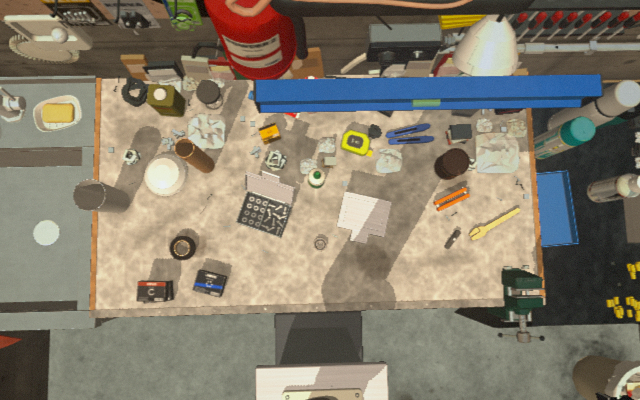

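View pics/side0.png

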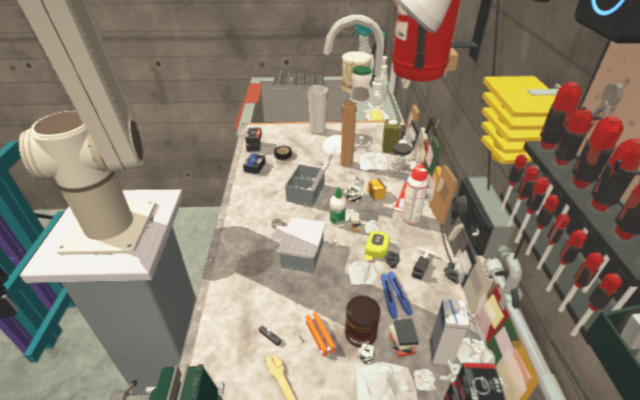

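The used tin (open, bolts visible) is on the left at about (264,212) in the top view. The next tin (shut) is at about (364,215), the dropper at (317,178) and the ring at (320,242). I'll enlarge this area to read the corners.

```bash
python3 - <<'E'
import cv2
a=cv2.imread("pics/top0.png")[160:255,225:400]
cv2.imwrite("pics/c1.png",cv2.resize(a,None,fx=4.5,fy=4.5,interpolation=cv2.INTER_CUBIC))
E
```

```text
(no output)
```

View pics/c1.png

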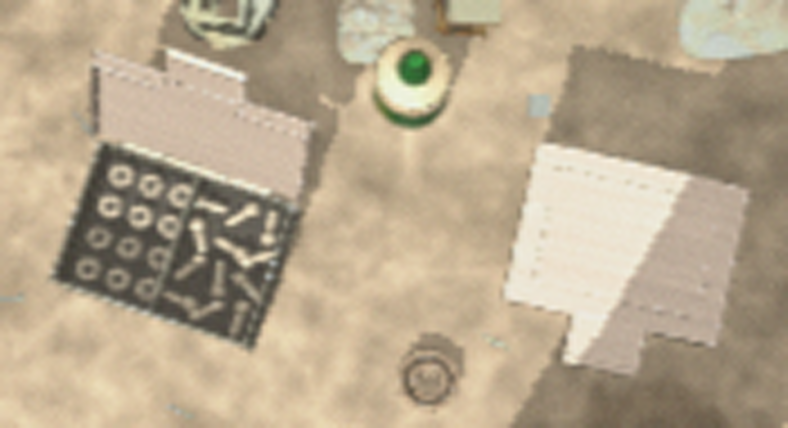

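```bash
cat >h.py <<'E'
import numpy as np,cv2
from scipy.optimize import least_squares
from scipy.spatial.transform import Rotation as R
def proj(P,d):
    c=(np.atleast_2d(P)-d["origin"])@R.from_rotvec(d["attitude"]).as_matrix()
    c=c*[1,-1,-1]; return (c/c[:,2:])[:,:2]*[d["mtx"][0,0],d["mtx"][1,1]]+d["mtx"][:2,2]
def tin(p,pts):
    c,s=np.cos(p[2]),np.sin(p[2]); pts=np.array(pts,float)
    return np.c_[p[0]+c*pts[:,0]-s*pts[:,1],p[1]+s*pts[:,0]+c*pts[:,1],pts[:,2]]
def fit(pts,px,d,p0):
    f=least_squares(lambda p:(proj(tin(p,pts),d)-px).ravel(),p0); return f.x,f.fun.round(1)
E
python3 - <<'E'
from h import *
d=np.load("top0.npz")
C=lambda l:np.array(l)/4.5+[225,160]
z=.061
nx=fit([[.042,.0575,z],[.042,-.0575,z],[-.043,-.0575,z],[-.043,.0575,z],[-.068,.02,z],[-.068,-.02,z]],C([[545,145],[748,188],[716,345],[506,298],[565,362],[633,374]]),d,[.45,-.1,0])
z=.058
us=fit([[.04,.055,z],[.04,-.055,z],[-.04,-.055,z],[-.04,.055,z],[.083,.02,.162],[.083,-.02,.162]],C([[100,145],[298,205],[252,347],[52,280],[168,50],[245,75]]),d,[.45,.1,0])
print(nx,us)
for n,p in(("next",nx[0]),("used",us[0])): print(n,"hinge,lipshut,lipopen",tin(p,[[.042,0,.0595],[-.068,0,.06],[.083,0,.162]]).round(4))
def gp(px,z):
    return least_squares(lambda q:(proj([q[0],q[1],z],d)[0]-px),[.45,0]).x.round(3)
print("dropper",gp(C([411,95]),.06),"ring",gp(C([428,378]),.005))
# predicted side pixels for next
ds=np.load("side0.npz"); print(proj(tin(nx[0],[[-.068,0,.06],[.042,0,.06]]),ds),proj(tin(us[0],[[.083,0,.162]]),ds))
E
```

```text
(array([ 0.51023822, -0.11176543, -0.24927652]), array([-1.2, -0.8,  0.6,  0.4,  0.3,  0.3, -0.4, -0.1, -0.3, -0.5,  1.1,
        0.7])) (array([ 0.51557379,  0.12719949, -0.32925247]), array([ 0. , -1.1,  0. , -0.6, -0.2,  0. , -0.1,  0.9, -0.1,  0.3,  0.3,
        0.3]))
next hinge,lipshut,lipopen [[ 0.5509 -0.1221  0.0595]
 [ 0.4443 -0.095   0.06  ]
 [ 0.5907 -0.1322  0.162 ]]
used hinge,lipshut,lipopen [[0.5553 0.1136 0.0595]
 [0.4512 0.1492 0.06  ]
 [0.5941 0.1004 0.162 ]]
dropper [0.591 0.001] ring [ 0.442 -0.005]
[[274.30530005 232.02329959]
 [319.29065548 239.35563653]] [[333.86172908 150.40789295]]
```

Call:
move_arm(targets=[0.03, -0.03, 0.001, 0.03, 0.06, -0.06, 0.002, 0.06, 0.09, -0.09, 0.003, 0.1, 0.12, -0.12, 0.005, 0.13, 0.15, -0.15, 0.006, 0.16, 0.18, -0.18, 0.008, 0.2, 0.21, -0.21, 0.01, 0.23, 0.24, -0.24, 0.01, 0.27, 0.27, -0.27, 0.01, 0.3, 0.3, -0.3, 0.012, 0.34, 0.33, -0.33, 0.014, 0.37, 0.36, -0.36, 0.015, 0.4, 0.39, -0.39, 0.016, 0.44, 0.42, -0.42, 0.018, 0.47, 0.45, -0.45, 0.02, 0.5, 0.48, -0.47, 0.021, 0.54, 0.505, -0.49, 0.022, 0.577, 0.517, -0.503, 0.022, 0.577, 0.517, -0.503, 0.022, 0.577], grip=-1)

```text
time: 2.0
tool_pos: [0.4243, -0.1048, 0.2215]
tcp_rot: [-3.073, 0.416, -0.006]
contact_force: [1.1, -0.3, 0.1]
width: -0.0001
gripper_force: 0.0
```

```bash
cat >s.py <<'E'
from cell import r,cams
from h import *
def st():
    s=r.read_state(); m=R.from_rotvec(s["tcp_rot"]).as_matrix()
    print("t",round(s["time"],2),"q",np.round(s["qpos"],3),"p",np.round(s["tool_pos"],4),"F",np.round(s["contact_force"],1),"w",round(s["width"],3)); print("R",m.round(3).tolist())
def pic(n,f,crop=None,k=1):
    a=cv2.cvtColor(cams.get_image(n)["frame"],cv2.COLOR_RGB2BGR)
    if crop: x0,y0,x1,y1=crop; a=a[y0:y1,x0:x1]
    cv2.imwrite(f,cv2.resize(a,None,fx=k,fy=k,interpolation=cv2.INTER_CUBIC))
E
python3 -c "
from s import *
st(); pic('side','pics/s1.png')"
```

```text
t 2.0 q [-0.27   0.129 -0.189  1.255  0.041  3.141] p [ 0.4243 -0.1048  0.2215] F [ 1.1 -0.3  0.1] w -0.0
R [[0.964, -0.265, 0.009], [-0.266, -0.963, 0.04], [-0.002, -0.041, -0.999]]
```

View pics/s1.png

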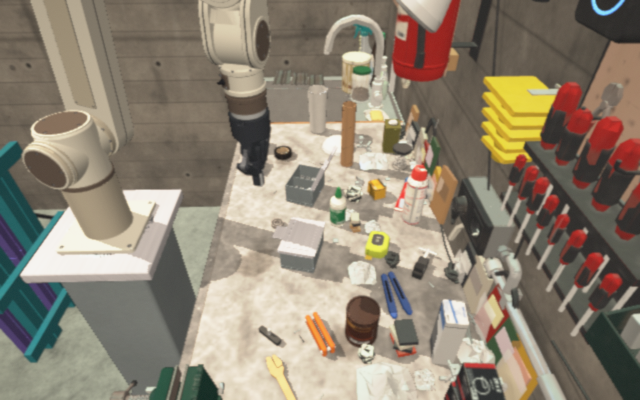

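The side view shows the hand at (255,165) in front of the tins, with both tins undisturbed. Joint 6 reached its limit, so I'll use a quarter turn the other way.

Call:
move_arm(targets=[0.0, -0.03, 0, -0.14, 0.0, -0.06, 0, -0.28, 0.0, -0.09, 0, -0.42, 0.0, -0.12, 0, -0.56, 0.0, -0.15, 0, -0.7, 0.0, -0.18, 0, -0.84, 0.01, -0.21, 0, -0.98, 0.01, -0.24, 0, -1.12, 0.01, -0.246, 0, -1.26, 0.01, -0.246, 0, -1.4, 0.01, -0.246, 0, -1.51, 0.01, -0.246, 0, -1.51])

```text
time: 3.25
tool_pos: [0.4986, 0.1316, 0.2318]
tcp_rot: [-2.53, -1.816, -0.048]
contact_force: [0.6, 0.2, 0.6]
width: 0.0
gripper_force: 0.0
```

```bash
python3 -c "
from s import *
st()"
```

```text
t 3.25 q [0.237 0.262 0.005 1.295 0.037 2.134] p [0.4986 0.1316 0.2318] F [0.6 0.2 0.6] w 0.0
R [[0.32, 0.947, 0.009], [0.947, -0.32, 0.04], [0.041, -0.004, -0.999]]
```

Call:
move_arm(targets=[0.02, 0, 0.02, 0, 0.041, 0.02, 0.036, 0, 0.041, 0.05, 0.036, 0, 0.041, 0.08, 0.036, 0, 0.041, 0.11, 0.036, 0, 0.041, 0.13, 0.036, 0, 0.041, 0.13, 0.036, 0])

```text
time: 3.95
tool_pos: [0.6373, 0.1287, 0.1962]
tcp_rot: [-2.534, -1.81, -0.049]
contact_force: [-0.6, -0.1, 0.0]
width: 0.0001
gripper_force: 0.0
```

```bash
python3 -c "
from s import *
st(); pic('top','pics/t1.png',(160,50,480,330),2)"
```

```text
t 3.95 q [0.182 0.551 0.348 1.351 0.038 2.084] p [0.6373 0.1287 0.1962] F [-0.6 -0.1  0. ] w 0.0
R [[0.324, 0.946, 0.01], [0.945, -0.325, 0.04], [0.041, -0.004, -0.999]]
```

View pics/t1.png

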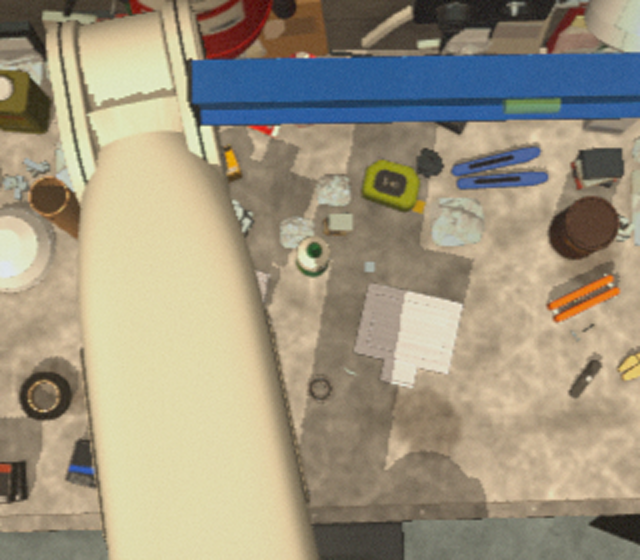

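The wrist is beside the left end of the blue level at (195,90) and clear of it. The lid is hidden under the arm. I'll lower and push forward.

Call:
move_arm(targets=[0, 0, 0.03, 0, 0, 0, 0.06, 0, 0, 0, 0.066, 0, 0, -0.01, 0.066, 0, 0, -0.018, 0.066, 0, 0, -0.024, 0.066, 0, 0, -0.03, 0.066, 0, 0, -0.036, 0.066, 0, 0, -0.042, 0.066, 0, 0, -0.048, 0.066, 0, 0, -0.054, 0.066, 0])

```text
time: 5.1
tool_pos: [0.5845, 0.15, 0.1313]
tcp_rot: [-2.53, -1.815, -0.049]
contact_force: [0.4, 0.5, 0.3]
width: 0.0
gripper_force: 0.0
```

```bash
python3 -c "
from s import *
st(); pic('side','pics/s2.png',(200,100,400,300),3)"
```

```text
t 5.1 q [0.233 0.495 0.082 1.139 0.037 2.131] p [0.5845 0.15   0.1313] F [0.4 0.5 0.3] w 0.0
R [[0.32, 0.947, 0.009], [0.946, -0.32, 0.041], [0.041, -0.004, -0.999]]
```

View pics/s2.png

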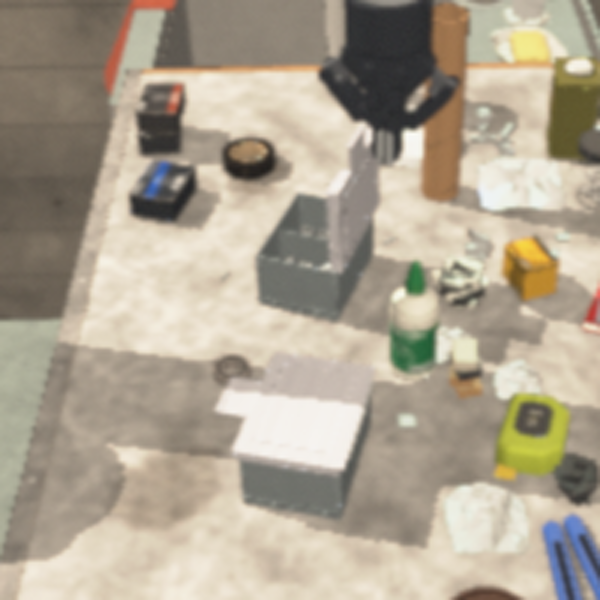

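The used lid, at (355,190) in the crop, is being pushed and is now nearly upright. I'll push it further.

Call:
move_arm(targets=[0, -0.006, 0, 0, 0, -0.012, 0, 0, 0, -0.018, 0, 0, 0, -0.024, 0, 0, 0, -0.03, 0, 0, 0, -0.03, 0, 0, 0, -0.03, 0, 0, 0, -0.03, -0.03, 0, 0, -0.03, -0.06, 0])

```text
time: 6.05
tool_pos: [0.5554, 0.1568, 0.191]
tcp_rot: [-2.53, -1.814, -0.045]
contact_force: [0.8, 1.0, 0.2]
width: 0.0001
gripper_force: 0.0
```

```bash
python3 -c "
from s import *
st(); pic('side','pics/s3.png',(200,100,400,300),3)"
```

```text
t 6.05 q [0.257 0.405 0.102 1.25  0.037 2.154] p [0.5554 0.1568 0.191 ] F [0.8 1.  0.2] w 0.0
R [[0.32, 0.947, 0.007], [0.946, -0.32, 0.04], [0.04, -0.006, -0.999]]
```

View pics/s3.png

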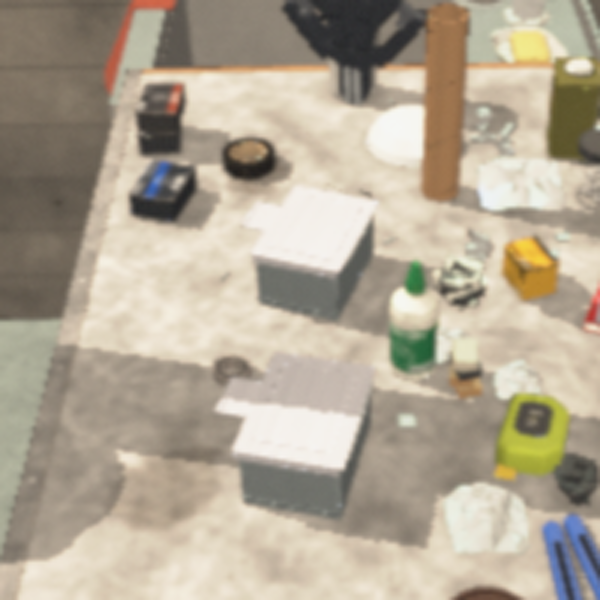

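The used lid is now shut, at (315,225) in the crop, and both tins are in place. Next I'll work out the arm's kinematics to see where the hand can be tilted.

```bash
python3 - <<'E'
import numpy as np
from scipy.optimize import least_squares
D=np.array([[.2414,.0038,1.3352,.4995,.2415],[.129,-.189,1.255,.4371,.2215],[.262,.005,1.295,.5157,.2318],[.551,.348,1.351,.6502,.1962],[.495,.082,1.139,.6034,.1313],[.405,.102,1.25,.5771,.191]])
def fk(p,q2,q3,q4):
    L1,L2,c,h,Lt,a=p; b=q2-q3+c; t=q2-q3+q4
    return a+L1*np.sin(q2)+L2*np.cos(b)+Lt*np.cos(t), h+L1*np.cos(q2)-L2*np.sin(b)-Lt*np.sin(t)
def f(p):
    r,z=fk(p,*D[:,:3].T); return np.r_[r-D[:,3],z-D[:,4],.05*(p[4]-.25),.05*p[5]]
s=least_squares(f,[.4,.4,0,.2,.25,0]); p=s.x; print(p.round(4),(s.fun*1000).round(1))
np.save("arm.npy",p)
lim=[(-1.05,1.87),(-1.09,1.28),(-1.99,2.15)]
for z in(.05,.2,.3,.4,.5,.6):
  ok=[]
  for q2 in np.linspace(*lim[0],400):
    for q3 in np.linspace(*lim[1],300):
      q4=np.pi/2-q2+q3
      if lim[2][0]<q4<lim[2][1]:
        r,zz=fk(p,q2,q3,q4)
        if abs(zz-z)<.003: ok.append((r,q2,q3,q4))
  if ok: print(z,"near",np.round(min(ok),3),"far",np.round(max(ok),3))
E
```

```text
[ 4.993e-01  3.910e-01 -2.230e-02  1.030e-01  2.624e-01 -2.000e-04] [ 1.1  0.4 -1.4  0.   0.  -0.2  0.3  0.2  0.1 -0.5 -0.3  0.1  0.6 -0. ]
0.05 near [ 0.122 -0.355 -1.09   0.836] far [0.857 1.211 1.272 1.632]
0.2 near [-0.059 -1.05  -0.781  1.84 ] far [0.806 1.036 1.28  1.815]
0.3 near [-0.106 -1.05  -0.496  2.125] far [0.754 0.904 1.272 1.939]
0.4 near [-0.043 -0.823 -0.25   2.144] far [0.683 0.765 1.272 2.078]
0.5 near [ 0.083 -0.501  0.075  2.147] far [0.564 0.501 1.074 2.143]
```

Call:
move_arm(targets=[-0.01, -0.01, -0.04, -0.14, -0.04, -0.02, -0.07, -0.28, -0.07, -0.03, -0.09, -0.42, -0.1, -0.04, -0.1, -0.56, -0.13, -0.054, -0.11, -0.7, -0.16, -0.054, -0.12, -0.84, -0.19, -0.054, -0.12, -0.98, -0.22, -0.054, -0.12, -1.12, -0.25, -0.054, -0.12, -1.26, -0.28, -0.054, -0.12, -1.4, -0.289, -0.054, -0.12, -1.54, -0.289, -0.054, -0.12, -1.65, -0.289, -0.054, -0.12, -1.65])

```text
time: 7.4
tool_pos: [0.4113, -0.1047, 0.2997]
tcp_rot: [0.389, 3.111, 0.065]
contact_force: [-0.1, 0.4, -0.3]
width: 0.0005
gripper_force: 0.0
```

Call:
move_arm(targets=[0, 0, -0.04, 0, 0, 0, -0.08, 0, 0, 0, -0.12, 0, 0, 0, -0.16, 0, 0, 0, -0.2, 0, 0, 0, -0.24, 0, 0, 0, -0.28, 0, 0, 0, -0.32, 0, 0, 0, -0.36, 0, 0, 0, -0.36, 0])

```text
time: 8.4
tool_pos: [0.3952, -0.1115, 0.5689]
tcp_rot: [0.383, 3.066, 0.052]
contact_force: [0.6, -0.1, -0.7]
width: -0.0002
gripper_force: 0.0
```

```bash
python3 -c "
from s import *
st()"
```

```text
t 8.4 q [-0.305  0.162  0.785  2.149  0.042 -0.055] p [ 0.3952 -0.1115  0.5689] F [ 0.6 -0.1 -0.7] w -0.0
R [[-0.968, 0.245, 0.055], [0.247, 0.969, 0.027], [-0.046, 0.039, -0.998]]
```

Call:
move_arm(targets=[-0.2, 0, -0.3, 0, -0.2, 0, -0.3, 0, -0.2, 0, -0.3, 0, -0.2, 0, -0.3, 0, -0.2, 0, -0.3, 0])

```text
time: 8.9
tool_pos: [0.4563, -0.1272, 0.5726]
tcp_rot: [0.378, 3.019, 0.039]
contact_force: [0.1, -0.4, -0.4]
width: 0.0
gripper_force: 0.0
```

```bash
python3 -c "
from s import *
st()"
```

```text
t 8.9 q [-0.298  0.278  0.949  2.149  0.042 -0.047] p [ 0.4563 -0.1272  0.5726] F [ 0.1 -0.4 -0.4] w 0.0
R [[-0.964, 0.245, 0.101], [0.247, 0.969, 0.013], [-0.094, 0.038, -0.995]]
```

Call:
move_arm(targets=[0, 0, -0.1, 0, 0, 0, -0.1, 0])

```text
time: 9.1
tool_pos: [0.4353, -0.1226, 0.5965]
tcp_rot: [0.373, 2.972, 0.027]
contact_force: [-0.4, -0.9, -0.1]
width: -0.0001
gripper_force: 0.0
```

Call:
move_arm(targets=[0, 0, -0.1, 0, 0, 0, -0.1, 0])

```text
time: 9.3
tool_pos: [0.4139, -0.1177, 0.6189]
tcp_rot: [0.369, 2.923, 0.014]
contact_force: [-0.3, 0.0, -0.3]
width: -0.0003
gripper_force: 0.0
```

Call:
move_arm(targets=[0, 0, -0.1, 0])

```text
time: 9.4
tool_pos: [0.4023, -0.1151, 0.6308]
tcp_rot: [0.366, 2.895, 0.007]
contact_force: [-0.4, -0.4, 0.5]
width: -0.0002
gripper_force: 0.0
```

Call:
move_arm(targets=[0, 0, -0.1, 0])

```text
time: 9.5
tool_pos: [0.388, -0.1116, 0.646]
tcp_rot: [0.363, 2.859, -0.002]
contact_force: [-0.1, 0.0, 0.4]
width: 0.0003
gripper_force: 0.0
```

```bash
python3 -c "
from s import *
st()"
```

```text
t 9.5 q [-0.314  0.095  0.928  2.149  0.046 -0.055] p [ 0.388  -0.1116  0.646 ] F [-0.1  0.   0.4] w 0.0
R [[-0.935, 0.246, 0.254], [0.245, 0.969, -0.034], [-0.254, 0.031, -0.967]]
```

Call:
move_arm(targets=[0, 0, -0.1, 0, 0, 0, -0.1, 0])

```text
time: 9.7
tool_pos: [0.3647, -0.1054, 0.6662]
tcp_rot: [0.358, 2.81, -0.015]
contact_force: [-0.3, -0.1, -0.2]
width: 0.0001
gripper_force: 0.0
```

Call:
move_arm(targets=[0, 0, -0.1, 0, 0, 0, -0.1, 0])

```text
time: 9.9
tool_pos: [0.3433, -0.0994, 0.682]
tcp_rot: [0.354, 2.768, -0.026]
contact_force: [-1.0, 0.4, 0.3]
width: -0.0
gripper_force: 0.0
```

Call:
move_arm(targets=[0, 0, -0.1, 0, 0, 0, -0.1, 0])

```text
time: 10.1
tool_pos: [0.3212, -0.0928, 0.6974]
tcp_rot: [0.35, 2.724, -0.038]
contact_force: [0.7, 0.9, 0.3]
width: 0.0002
gripper_force: 0.0
```

Call:
move_arm(targets=[-0.05, 0, -0.1, 0, -0.05, 0, -0.1, 0])

```text
time: 10.3
tool_pos: [0.3314, -0.0944, 0.7149]
tcp_rot: [0.346, 2.678, -0.049]
contact_force: [-0.2, -0.3, -0.4]
width: 0.0001
gripper_force: 0.0
```

Call:
move_arm(targets=[-0.05, 0, -0.1, 0, -0.05, 0, -0.1, 0])

```text
time: 10.5
tool_pos: [0.3372, -0.0949, 0.7316]
tcp_rot: [0.341, 2.634, -0.058]
contact_force: [-1.4, -0.1, -0.6]
width: 0.0001
gripper_force: 0.0
```

Call:
move_arm(targets=[-0.05, 0, -0.1, 0, -0.05, 0, -0.1, 0])

```text
time: 10.7
tool_pos: [0.3379, -0.0941, 0.749]
tcp_rot: [0.336, 2.587, -0.068]
contact_force: [0.4, 0.1, 0.3]
width: 0.0004
gripper_force: 0.0
```

```bash
python3 -c "
from s import *
st()"
```

```text
t 10.7 q [-0.306 -0.032  1.079  2.149  0.041 -0.036] p [ 0.3379 -0.0941  0.749 ] F [0.4 0.1 0.3] w 0.0
R [[-0.831, 0.251, 0.496], [0.225, 0.968, -0.113], [-0.509, 0.017, -0.861]]
```

Call:
move_arm(targets=[-0.05, 0, -0.1, 0, -0.05, 0, -0.1, 0])

```text
time: 10.9
tool_pos: [0.335, -0.0924, 0.7663]
tcp_rot: [0.331, 2.541, -0.077]
contact_force: [-0.2, -0.2, 0.2]
width: 0.0002
gripper_force: 0.0
```

Call:
move_arm(targets=[-0.05, 0, -0.1, 0, -0.05, 0, -0.1, 0])

```text
time: 11.1
tool_pos: [0.329, -0.0899, 0.7833]
tcp_rot: [0.326, 2.494, -0.086]
contact_force: [-0.6, 0.3, 0.2]
width: 0.0001
gripper_force: 0.0
```

Call:
move_arm(targets=[-0.05, 0, -0.1, 0, -0.05, 0, -0.1, 0])

```text
time: 11.3
tool_pos: [0.3198, -0.0865, 0.8005]
tcp_rot: [0.321, 2.446, -0.094]
contact_force: [0.2, 0.8, 0.3]
width: 0.0001
gripper_force: 0.0
```

Call:
move_arm(targets=[-0.05, 0, -0.1, 0, -0.05, 0, -0.1, 0])

```text
time: 11.5
tool_pos: [0.3081, -0.0824, 0.817]
tcp_rot: [0.316, 2.399, -0.102]
contact_force: [-0.4, 0.2, 0.0]
width: 0.0002
gripper_force: 0.0
```

Call:
move_arm(targets=[-0.05, 0, -0.1, 0, -0.05, 0, -0.1, 0])

```text
time: 11.7
tool_pos: [0.2943, -0.0777, 0.8325]
tcp_rot: [0.311, 2.353, -0.11]
contact_force: [-0.3, -0.2, -0.7]
width: -0.0001
gripper_force: 0.0
```

```bash
cat >>s.py <<'E'
NX=np.array([0.51024,-0.11177,-0.24928])
def shift(txyz):   # tin-frame target of TCP -> shift in tool axes
    s=r.read_state(); m=R.from_rotvec(s["tcp_rot"]).as_matrix()
    w=tin(NX,[txyz])[0]; return (m.T@(w-s["tool_pos"])).round(4)
def axes():
    s=r.read_state(); m=R.from_rotvec(s["tcp_rot"]).as_matrix(); T=R.from_euler("z",NX[2]).as_matrix()
    print("tool axes in tin frame (cols)",(T.T@m).round(3).tolist(),"tcp in tin",(T.T@(s["tool_pos"]-[NX[0],NX[1],0])).round(4))
E
python3 -c "
from s import *
st();axes()
for t in([-.14,0,.30],[-.14,0,.1],[-.11,0,.035]): print(t,shift(t))"
```

```text
t 11.7 q [-0.284 -0.098  1.251  2.149  0.027 -0.011] p [ 0.2943 -0.0777  0.8325] F [-0.3 -0.2 -0.7] w -0.0
R [[-0.692, 0.255, 0.676], [0.191, 0.967, -0.169], [-0.696, 0.012, -0.718]]
tool axes in tin frame (cols) [[-0.718, 0.008, 0.696], [0.014, 1.0, 0.003], [-0.696, 0.012, -0.718]] tcp in tin [-0.2176 -0.0203  0.8325]
[-0.14, 0, 0.3] [0.3154 0.0145 0.4362]
[-0.14, 0, 0.1] [0.4547 0.0121 0.5798]
[-0.11, 0, 0.035] [0.4784 0.0116 0.6473]
```

The hand is tilted 0.77 rad, aligned with the shut tin. Now I'll check reach along the flip path.

```bash
python3 - <<'E'
import numpy as np
from scipy.optimize import least_squares
from h import tin
D=np.array([[.2414,.0038,1.3352,.4995,.2415],[.129,-.189,1.255,.4371,.2215],[.262,.005,1.295,.5157,.2318],[.551,.348,1.351,.6502,.1962],[.495,.082,1.139,.6034,.1313],[.405,.102,1.25,.5771,.191],[-.098,1.251,2.149,.3044,.8325],[-.032,1.079,2.149,.3508,.749],[.095,.928,2.149,.4037,.646]])
def fk(p,q):
    q2,q3,q4=q; L1,L2,c,h,Lt,a=p; b=q2-q3+c; t=q2-q3+q4
    return a+L1*np.sin(q2)+L2*np.cos(b)+Lt*np.cos(t), h+L1*np.cos(q2)-L2*np.sin(b)-Lt*np.sin(t), t
def f(p):
    r,z,_=fk(p,D[:,:3].T); return np.r_[r-D[:,3],z-D[:,4]]
s=least_squares(f,[.4,.4,0,.2,.25,0]); p=s.x; print(p.round(4),(s.fun*1000).round(1))
NX=[0.51024,-0.11177,-0.24928]
P=[[-.15,0,.3],[-.14,0,.1],[-.12,0,.045],[-.0736,0,.045]]+[[.042-.1*np.cos(a)-.0156,0,.0595+.1*np.sin(a)] for a in(.3,.6,.9,1.2,1.5,1.75)]
for t in P:
    w=tin(NX,[t])[0]; rr=np.hypot(*w[:2])
    g=least_squares(lambda q:np.array(fk(p,q))-[rr,w[2],np.pi/2-.77],[0,0,.8],bounds=([-1.05,-1.09,-1.99],[1.87,1.28,2.15]))
    print(np.round(t,3),round(rr,3),g.x.round(2),round(g.cost,6))
E
```

```text
[ 4.933e-01  3.914e-01 -1.890e-02  2.399e-01  3.924e-01  3.000e-04] [ 0.  -0.2  0.1 -0.2  0.   0.3 -0.1  0.1  0.   0.1 -0.1 -0.1 -0.   0.
  0.2  0.2 -0.1 -0.2]
[-0.15  0.    0.3 ] 0.372 [-0.62 -0.79  0.63] 0.0
[-0.14  0.    0.1 ] 0.382 [-0.24 -1.09 -0.03] 0.001624
[-0.12   0.     0.045] 0.402 [ 0.07 -1.09 -0.33] 0.003106
[-0.074  0.     0.045] 0.449 [ 0.21 -1.09 -0.48] 0.000862
[-0.069  0.     0.089] 0.453 [ 0.04 -1.09 -0.33] 0.000135
[-0.056  0.     0.116] 0.466 [-0.02 -1.07 -0.25] 0.0
[-0.036  0.     0.138] 0.487 [-0.04 -0.99 -0.15] 0.0
[-0.01   0.     0.153] 0.513 [-0.03 -0.92 -0.09] 0.0
[0.019 0.    0.159] 0.542 [ 0.02 -0.85 -0.06] 0.0
[0.044 0.    0.158] 0.567 [ 0.07 -0.8  -0.06] 0.0
```

```bash
python3 - <<'E'
import numpy as np
from scipy.optimize import least_squares
from h import tin
p=[.4933,.3914,-.0189,.2399,.3924,.0003]
def fk(q):
    q2,q3,q4=q; L1,L2,c,h,Lt,a=p; b=q2-q3+c; t=q2-q3+q4
    return a+L1*np.sin(q2)+L2*np.cos(b)+Lt*np.cos(t), h+L1*np.cos(q2)-L2*np.sin(b)-Lt*np.sin(t), t
NX=[0.51024,-0.11177,-0.24928]
for t in [[-.13,0,.1],[-.13,0,.05],[-.11,0,.05],[-.09,0,.05],[-.075,0,.05]]:
  w=tin(NX,[t])[0]; rr=np.hypot(*w[:2]); o=[]
  for th in np.arange(.1,.8,.02):
    g=least_squares(lambda q:np.array(fk(q))-[rr,w[2],np.pi/2-th],[0,0,.8],bounds=([-1.05,-1.09,-1.99],[1.87,1.28,2.15]))
    if g.cost<1e-7:o.append((round(th,2),g.x.round(2)))
  print(t,o[-1] if o else None)
E
```

```text
[-0.13, 0, 0.1] (np.float64(0.62), array([-0.16, -1.08,  0.03]))
[-0.13, 0, 0.05] (np.float64(0.54), array([ 0.02, -1.09, -0.08]))
[-0.11, 0, 0.05] (np.float64(0.58), array([ 0.06, -1.09, -0.16]))
[-0.09, 0, 0.05] (np.float64(0.62), array([ 0.11, -1.09, -0.24]))
[-0.075, 0, 0.05] (np.float64(0.64), array([ 0.14, -1.07, -0.28]))
```

Call:
move_arm(targets=[0.03, 0.002, 0.04, 0, 0.06, 0.004, 0.08, 0, 0.09, 0.005, 0.12, 0, 0.12, 0.006, 0.16, 0, 0.15, 0.007, 0.2, 0, 0.18, 0.008, 0.24, 0, 0.21, 0.01, 0.28, 0, 0.24, 0.011, 0.32, 0, 0.27, 0.012, 0.36, 0, 0.3, 0.013, 0.4, 0, 0.322, 0.0145, 0.43, 0, 0.322, 0.0145, 0.43, 0])

```text
time: 12.9
tool_pos: [0.3643, -0.0745, 0.2955]
tcp_rot: [0.311, 2.358, -0.109]
contact_force: [-0.2, -0.2, -0.8]
width: 0.0002
gripper_force: 0.0
```

```bash
python3 -c "
from s import *
st();axes();print(shift([-.13,0,.12]))"
```

```text
t 12.9 q [-0.15  -0.621 -0.801  0.627 -0.065  0.086] p [ 0.3643 -0.0745  0.2955] F [-0.2 -0.2 -0.8] w 0.0
R [[-0.695, 0.255, 0.672], [0.192, 0.967, -0.168], [-0.693, 0.012, -0.721]]
tool axes in tin frame (cols) [[-0.721, 0.008, 0.693], [0.014, 1.0, 0.003], [-0.693, 0.012, -0.721]] tcp in tin [-1.507e-01  1.000e-04  2.955e-01]
[ 0.1067 -0.002   0.1408]
```

Call:
move_arm(targets=[0.03, 0, 0.03, 0, 0.06, 0, 0.06, 0, 0.09, 0, 0.09, 0, 0.12, 0, 0.12, 0, 0.136, 0, 0.141, 0, 0.136, 0, 0.141, 0])

```text
time: 13.5
tool_pos: [0.3924, -0.0744, 0.1382]
tcp_rot: [0.32, 2.41, -0.109]
contact_force: [0.5, 0.3, 0.3]
width: 0.0001
gripper_force: 0.0
```

```bash
python3 -c "
from s import *
st();axes();print(shift([-.15,0,.1]))"
```

```text
t 13.5 q [-0.128 -0.269 -1.087  0.043 -0.082  0.106] p [ 0.3924 -0.0744  0.1382] F [0.5 0.3 0.3] w 0.0
R [[-0.729, 0.258, 0.634], [0.2, 0.966, -0.164], [-0.655, 0.008, -0.756]]
tool axes in tin frame (cols) [[-0.756, 0.012, 0.655], [0.014, 1.0, -0.002], [-0.655, 0.008, -0.756]] tcp in tin [-0.1235  0.0072  0.1382]
[ 0.045  -0.0078  0.0115]
```

Call:
move_arm(targets=[0.06, -0.006, 0.01, 0, 0.06, -0.006, 0.01, 0])

```text
time: 13.7
tool_pos: [0.3777, -0.0714, 0.1273]
tcp_rot: [0.328, 2.454, -0.11]
contact_force: [-0.5, -0.8, 1.0]
width: 0.0001
gripper_force: 0.0
```

Call:
move_arm(targets=[0.06, -0.002, 0.01, 0, 0.06, -0.002, 0.01, 0])

```text
time: 13.9
tool_pos: [0.3636, -0.0627, 0.1183]
tcp_rot: [0.336, 2.495, -0.112]
contact_force: [0.7, -0.6, -0.1]
width: 0.0005
gripper_force: 0.0
```

Call:
move_arm(targets=[0.06, 0, 0.01, 0, 0.06, 0, 0.01, 0])

```text
time: 14.1
tool_pos: [0.3471, -0.0491, 0.1104]
tcp_rot: [0.345, 2.536, -0.117]
contact_force: [0.5, -0.5, 0.1]
width: 0.0001
gripper_force: 0.0
```

```bash
python3 -c "
from s import *
st();axes();print(shift([-.13,0,.08]))"
```

```text
t 14.1 q [-0.017 -0.294 -1.088  0.208 -0.148  0.21 ] p [ 0.3471 -0.0491  0.1104] F [ 0.5 -0.5  0.1] w 0.0
R [[-0.804, 0.27, 0.531], [0.22, 0.963, -0.157], [-0.553, -0.009, -0.833]]
tool axes in tin frame (cols) [[-0.833, 0.024, 0.553], [0.015, 1.0, -0.021], [-0.553, -0.009, -0.833]] tcp in tin [-0.1736  0.0205  0.1104]
[-0.0198 -0.0192  0.0498]
```

Call:
move_arm(targets=[-0.02, -0.01, 0.03, 0, -0.02, -0.019, 0.05, 0, -0.003, -0.019, 0.075, 0, -0.003, -0.019, 0.075, 0])

```text
time: 14.5
tool_pos: [0.3944, -0.0817, 0.0553]
tcp_rot: [0.35, 2.554, -0.118]
contact_force: [-0.9, 0.3, -0.6]
width: -0.0
gripper_force: 0.0
```

```bash
python3 -c "
from s import *
st();axes();print(shift([-.12,0,.045])); pic('side','pics/s4.png',(180,140,380,290),4)"
```

```text
t 14.5 q [-0.148  0.02  -1.087 -0.099 -0.078  0.102] p [ 0.3944 -0.0817  0.0553] F [-0.9  0.3 -0.6] w -0.0
R [[-0.813, 0.272, 0.515], [0.224, 0.962, -0.155], [-0.538, -0.011, -0.843]]
tool axes in tin frame (cols) [[-0.843, 0.026, 0.538], [0.016, 1.0, -0.024], [-0.538, -0.011, -0.843]] tcp in tin [-0.1197  0.0006  0.0553]
[ 0.0058 -0.0005  0.0085]
```

View pics/s4.png

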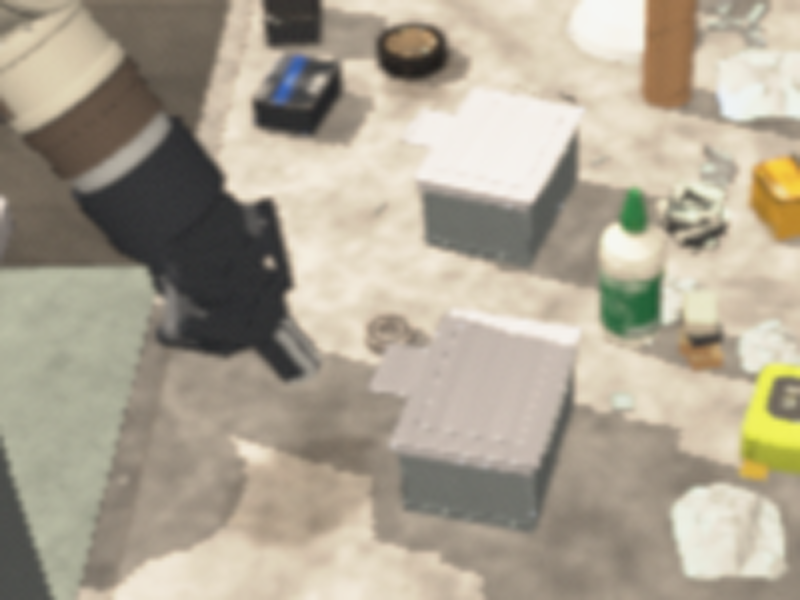

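The hand is tilted forward, with its tip at about (303,370) in the crop. The lip edge of the shut tin is at (390,370) in front of it. I'll check the tip position against the calibration.

```bash
python3 -c "
from s import *
s=r.read_state();m=R.from_rotvec(s['tcp_rot']).as_matrix();d=np.load('side0.npz')
for o in([0,0,.011],[-.011,0,.011],[.011,0,.011],[-.011,-.011,.011],[.011,-.011,.011],[-.011,.011,.011]): print(o,((proj(s['tool_pos']+m@o,d)[0]-[180,140])*4).round())
print('lip',((proj(tin(NX,[[-.068,.02,.06],[-.068,-.02,.06]]),d)-[180,140])*4).round())"
```

```text
[0, 0, 0.011] [306. 371.]
[-0.011, 0, 0.011] [320. 367.]
[0.011, 0, 0.011] [293. 376.]
[-0.011, -0.011, 0.011] [313. 379.]
[0.011, -0.011, 0.011] [286. 388.]
[-0.011, 0.011, 0.011] [326. 355.]
lip [[387. 346.]
 [367. 391.]]
```

Call:
move_arm(targets=[-0.005, 0, 0.01, 0, -0.011, 0, 0.02, 0, -0.018, 0, 0.025, 0, -0.025, 0, 0.029, 0, -0.0325, 0, 0.0335, 0, -0.0325, 0, 0.0335, 0])

```text
time: 15.15
tool_pos: [0.4392, -0.094, 0.0475]
tcp_rot: [0.349, 2.549, -0.117]
contact_force: [-0.0, 0.3, -0.1]
width: -0.0
gripper_force: 0.0
```

```bash
python3 -c "
from s import *
st();axes()
for a in np.arange(.1,1.8,.15):
    C=[.042-.099*np.cos(a),0,.0585+.099*np.sin(a)]; print(round(a,2),shift(np.array(C)-[.0152,0,-.0034]))"
```

```text
t 15.15 q [-0.167  0.13  -1.004 -0.133 -0.067  0.085] p [ 0.4392 -0.094   0.0475] F [-0.   0.3 -0.1] w -0.0
R [[-0.81, 0.272, 0.52], [0.223, 0.962, -0.156], [-0.542, -0.01, -0.84]]
tool axes in tin frame (cols) [[-0.84, 0.026, 0.542], [0.016, 1.0, -0.023], [-0.542, -0.01, -0.84]] tcp in tin [-0.0732 -0.0003  0.0475]
0.1 [-0.0144  0.     -0.0196]
0.25 [-0.0245 -0.     -0.0305]
0.4 [-0.0361 -0.0001 -0.0397]
0.55 [-0.049  -0.     -0.0471]
0.7 [-0.0628  0.0001 -0.0525]
0.85 [-0.0773  0.0002 -0.0558]
1.0 [-0.092   0.0004 -0.0569]
1.15 [-0.1068  0.0007 -0.0557]
1.3 [-0.1213  0.001  -0.0524]
1.45 [-0.1351  0.0014 -0.0469]
1.6 [-0.1479  0.0017 -0.0395]
1.75 [-0.1595  0.0021 -0.0302]
```

Call:
move_arm(targets=[-0.005, 0, -0.007, 0, -0.0095, 0, -0.013, 0, -0.0144, 0, -0.0196, 0, -0.0195, 0, -0.025, 0, -0.0245, 0, -0.0305, 0, -0.03, 0, -0.035, 0, -0.036, 0, -0.0397, 0, -0.0425, 0, -0.0435, 0, -0.049, 0, -0.047, 0, -0.056, 0, -0.05, 0, -0.0628, 0, -0.0525, 0])

```text
time: 16.25
tool_pos: [0.4627, -0.0997, 0.1256]
tcp_rot: [0.349, 2.55, -0.117]
contact_force: [-0.5, 0.3, -0.5]
width: -0.0001
gripper_force: 0.2
```

```bash
python3 -c "
from s import *
st();axes(); pic('side','pics/s5.png',(180,140,380,290),4)"
```

```text
t 16.25 q [-0.173 -0.032 -0.838  0.195 -0.064  0.08 ] p [ 0.4627 -0.0997  0.1256] F [-0.5  0.3 -0.5] w -0.0
R [[-0.81, 0.272, 0.519], [0.223, 0.962, -0.156], [-0.542, -0.01, -0.84]]
tool axes in tin frame (cols) [[-0.84, 0.026, 0.541], [0.016, 1.0, -0.023], [-0.542, -0.01, -0.84]] tcp in tin [-4.900e-02 -1.000e-04  1.256e-01]
```

View pics/s5.png

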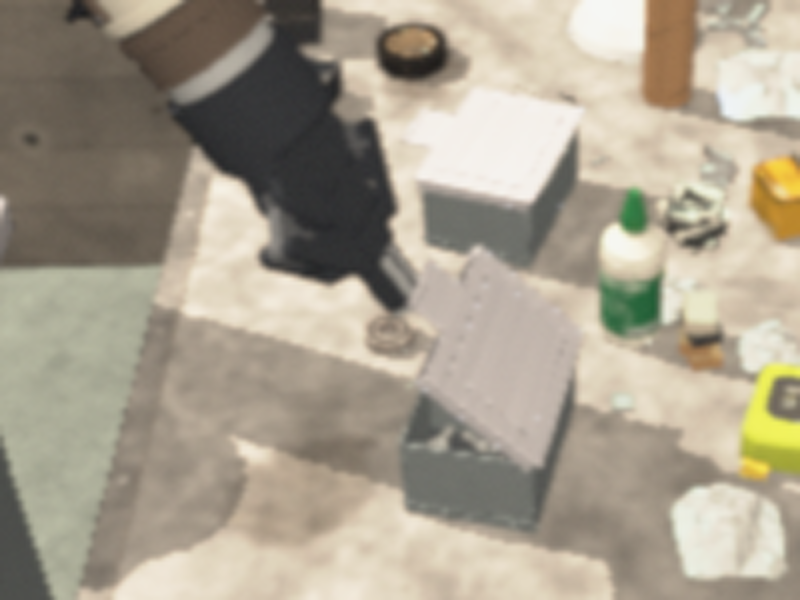

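The lid is up about 40–45° on the fingertips and the tin hasn't moved. I'll continue the arc past upright, then back off.

Call:
move_arm(targets=[-0.007, 0, -0.0018, 0, -0.0145, 0, -0.0033, 0, -0.022, 0, -0.004, 0, -0.029, 0, -0.0044, 0, -0.0365, 0, -0.004, 0, -0.044, 0, -0.0032, 0, -0.051, 0, -0.0017, 0, -0.0585, 0, 0.0001, 0, -0.0655, 0, 0.0027, 0, -0.0723, 0, 0.0056, 0, -0.079, 0, 0.009, 0, -0.085, 0, 0.013, 0, -0.091, 0, 0.0175, 0, -0.0967, 0, 0.0223, 0, -0.0967, 0, 0.0223, 0, -0.0967, 0, 0.0223, 0])

```text
time: 17.9
tool_pos: [0.5519, -0.1247, 0.1582]
tcp_rot: [0.349, 2.551, -0.117]
contact_force: [-1.2, -0.1, -0.0]
width: 0.0001
gripper_force: 0.0
```

```bash
python3 -c "
from s import *
st();axes(); pic('side','pics/s6.png',(180,140,380,290),4)"
```

```text
t 17.9 q [-0.195  0.093 -0.594  0.314 -0.052  0.062] p [ 0.5519 -0.1247  0.1582] F [-1.2 -0.1 -0. ] w 0.0
R [[-0.811, 0.272, 0.518], [0.223, 0.962, -0.155], [-0.541, -0.011, -0.841]]
tool axes in tin frame (cols) [[-0.841, 0.026, 0.54], [0.016, 1.0, -0.023], [-0.541, -0.011, -0.841]] tcp in tin [ 0.0436 -0.0022  0.1582]
```

View pics/s6.png

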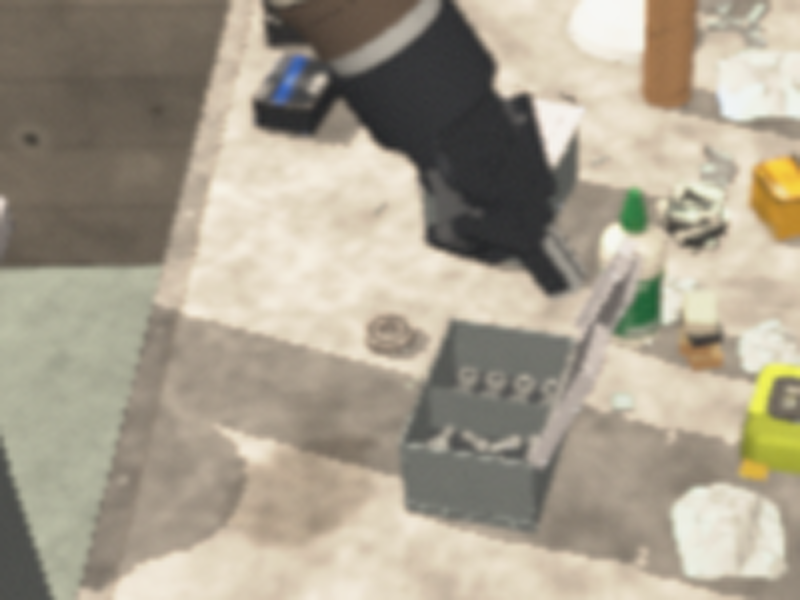

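The lid now leans back on its stop, clear of the fingertips. I'll withdraw and verify.

Call:
move_arm(targets=[0.01, 0, -0.02, 0, 0.02, 0, -0.04, 0, 0.03, 0, -0.065, 0, 0.04, 0, -0.085, 0, 0.05, 0, -0.105, 0, 0.05, 0, -0.105, 0, 0.05, 0, -0.105, 0, 0.05, 0, -0.105, 0])

```text
time: 18.75
tool_pos: [0.4574, -0.0973, 0.2195]
tcp_rot: [0.349, 2.55, -0.117]
contact_force: [-0.0, -0.5, -0.1]
width: 0.0002
gripper_force: 0.0
```

```bash
python3 -c "
from s import *
st(); pic('side','pics/s7.png',(180,120,400,285),3.6)"
```

```text
t 18.75 q [-0.168 -0.195 -0.675  0.521 -0.067  0.085] p [ 0.4574 -0.0973  0.2195] F [-0.  -0.5 -0.1] w 0.0
R [[-0.811, 0.272, 0.519], [0.223, 0.962, -0.156], [-0.541, -0.01, -0.841]]
```

View pics/s7.png

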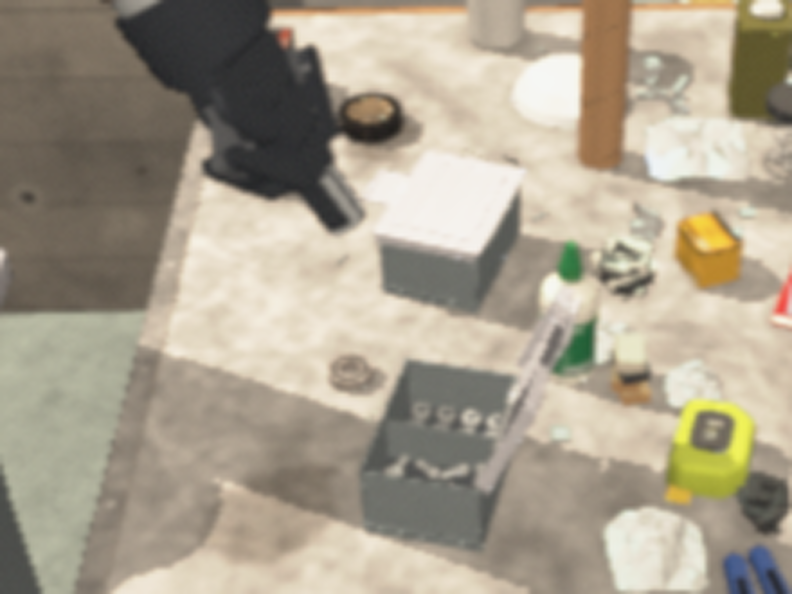

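The far tin is shut at (450,225) and the near tin's lid stands leaning back at (530,390). The bystanders are in place and the hand is clear.

```bash
python3 -c "
from cell import r
print(r.job_done())"
```

```text
the job is handed in; nothing more can be done
None
```

The job is done and handed in at about 19 s: the used tin's lid was pushed shut first, then the next tin's lid was flipped past upright and stays leaning open, with no visible shift of the tins or the objects around them.

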